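# Press a contact button home in a sealing-jaw block with a toggle clamp

## Robot

A 6-joint arm with a two-finger parallel gripper is mounted at the origin on the work surface. World frame = base frame: x ahead of the robot, y to its left, z up, the work surface at z = 0. Lengths are in m, angles in rad, forces in N, time in s.
With the tool pointing down it reaches from about 0.225 to 0.875 m from the base axis. Payload 3.4 kg.
Tool frame: the origin (TCP) lies midway between the tips of the shut fingers; the grasp point (between the pads) lies 19 mm behind it; z points along the fingers, y is the line along which they close (so a half turn about z gives the same grasp; the last joint's range is limited). The gripper opens to 85 mm and grips with 20 to 120 N. Pads are 22 mm wide; open, the fingers measure 114 mm over their backs; the gripper's body (76 mm by 85 mm) begins 54 mm behind the grasp point. The pads swing forward as they close: fully open they stand 13 mm farther back than shut.
Start: joints at [1.108, 0.276, 1.505, -0, 1.361, -0.121], TCP at [0.193, 0.542, 0.231] pointing down, gripper open.
Joint ranges: [-2.89, 2.89], [-0.75, 2.08], [0.22, 2.7], [-1.18, 4.32], [0.11, 2.71], [-2.7, 2.7]. Speed limits (rad/s): [2.57, 2.57, 3.14, 3.14, 3.14, 3.14].

## Interface

Orientations are given as a unit quaternion [w, x, y, z].
In Python, from rig import * gives the robot as it stands.
- The arm moves only by the tool apply_moves, never from a script. Its argument "steps" is one flat list of numbers, 4 for each row, row after row: the shift along the world's x, y, z in cm, then the turn about the world's z in degrees. A call has 1 to 8 rows; each row is the pose to reach, as a shift and turn from the pose commanded when the call began; what a row does not reach only later rows make up. A row lasts 1/12 s, in which the tool goes at most 41.7 mm and 7.16 degrees, less where a joint would pass 70% of its speed; a pose out of reach is approached as far as the arm can. A call with a gripper value outside its range is refused whole. "jaw" is the closure in counts, from 0 (fully open) to 255 (shut), set as the call begins (left out, the last holds). The fingers move at their own pace and stop on an object; "newtons" is the grip in N (left out, the last holds). Time passes only in rows, so rows that repeat a pose let the fingers close. It gives the time, the measured TCP pose, the force, the opening and the grip force at its end, in the units of the state.
- get_state(): the state, without advancing time (a new reading comes with each control period).
- get_image(name): name is "side" or "top"; returns the picture (384x512x3 uint8, red, green, blue); there is no depth.
- calibration(name): a dict with "fx", "fy", "cx", "cy" (pixels), "k1" (the pictures are not rectified: a ray, as slopes to the right and down, at radius r is drawn at 1 + k1 r^2 times it, then the intrinsics apply), "xyz" and "rotation" of the camera in the world. Camera axes: x right, y up, looking along -z (the intrinsics and any distortion apply to the point x, -y, -z); pixel columns grow to the right and rows downward; lengths in m; the calibration is good to about 2 mm. A picture is of the moment at which its call begins. calibration takes no time and is no camera call.
- sign_off(): hands the job in; it is judged then, once.
The state is a dict: "clock": time; "qpos": joint angles; "qd": joint speeds; "effort": joint torques, N m; "position": TCP position; "ee_rot": TCP orientation; "contact_force": force on the tool from outside, world axes, zero at the start; "moment": the same for the moment, N m; "width": finger opening in m; "gripper_force": force on a finger pad.
Only numpy, scipy, OpenCV 4.12 (cv2) and the standard library are available. Lean on these libraries where they do the work, as an engineer would, in place of code of your own. Each camera call takes 0.05 s, during which the arm holds its last target. There are 200 camera calls.

## Task

Take the orange sealing-jaw block out of the grey cradle and set it down fully home in the red-walled nest of the clamp fixture, without dropping it; the cradle hides its ends and the nest hides its sides, so stand it on the bench in between and take it again the other way. Swing the red-knobbed handle of the toggle clamp over centre until it locks, so that the rubber pad (not the gripper) presses the brass button flush with the block's top, then swing the clamp fully back open and let go, with the block still home in the nest. Leave the blue block and the other things on the bench where they are.

Things in the scene. Friction and masses are not known exactly. Their poses are not given: they have to be found in the camera images.
- block: Orange jaw block with a thin aluminium band round its foot, 56 (its x) x 40 (its y) x 36 mm high (z), about 0.22 kg. Origin: centre of the underside; z up. It starts standing in one of the cradle's two places, its x along the cradle's x. It is the same either way round. The bench between cradle and fixture (world x 0.40 to 0.52, y 0.07 to 0.16) is always free.
- button: Brass button, 17 mm diameter, in the middle of the orange block's top. Origin: centre of its top face. It starts standing 6 mm proud (origin 42 mm above the block's underside) and is flush at 36 mm. It slides stiffly (about 9 N) and stays where it is pressed. Only the clamp pad may press it.
- blue_block: Blue block of the same size, its button already flush, in the other place of the cradle. Leave it. Origin: centre of the underside.
- cradle: Grey cradle fixed to the bench, 146 (x) x 56 (y) mm; origin: centre of underside. Two places along x, centres at -34.5 and +34.5 mm, floor 6 mm above the bench. Cross walls 8 mm thick, 42 mm high, level with the blocks' tops, at x = -69, 0, 69 mm hide the blocks' ends. At y = +-25.5 mm only low lips 5 mm thick, 13 mm high: hold a block across its 40 mm width, fingertips above the lips.
- fixture: Clamp fixture fixed to the bench: dark steel base plate 110 (x) x 165 (y, from -127.5 to +37.5) x 12 mm. Origin: on the bench right under the middle of the nest. The toggle clamp stands on its -y side; both its hinges lie along the fixture's x.
- nest (a point): Middle of the nest floor, 12 mm over the bench, axes as fixture: the block's underside comes here, block x along fixture x. Red walls hide its long sides (inner faces y = +-22 mm), as high as its top (48 mm above the bench), flared over the top 8 mm. At its ends only low lips (x = +-30.5 mm inner faces, 5 mm thick, top 19 mm above the bench): hold it by its ends (56 mm), fingertips above the lips.
- clamp_handle (a joint): Handle angle (rad): 0 = open, handle laid back towards fixture -y, 10 degrees above level; grows as it swings up and over towards the nest: 1.40 upright, 1.45 centre, 1.60 on its stop, locked. It drives the arm with the pad: leaning back at 0, level over the block when locked. From 0.9 to 1.45 the pad resists (about 5 N at the knob), then it pulls to the stop. Gravity keeps it open at 0.
- handle_hinge (a point): Axis of the handle's hinge, 92 mm from the nest's middle towards fixture -y, 67 mm above the bench; the axis lies along the fixture's x. Axes as the fixture's.
- knob (a point): Centre of the red round knob at the end of the handle, a disc 32 mm in diameter and 28 mm thick whose flat faces look along the fixture's x, 130 mm from the hinge axis; it moves on an arc in the fixture's y-z plane: at (y, z) = (-220, 89) mm from the fixture's origin when open, (-66, 194) mm when locked. Pinched on its flat faces from above, it turns and may creep between the fingers: go by the angle.
- tape_roll: Clear roll, 72 mm diameter, 24 mm high, loose; leave it. Origin: centre of the underside.
- screwdriver: Yellow-handled screwdriver, 190 mm, loose on the bench; leave it.
- wrench: Steel wrench, 170 mm, loose; leave it.
- oil_bottle: White bottle with red cap, 52 mm diameter, 130 mm high, loose; leave it. Origin: centre of the underside.
- steel_bowl: Steel bowl, 120 mm across, 50 mm high, loose; leave it. Origin: centre of the underside.
- weight: Brass cylinder, 40 mm diameter, 35 mm high, loose; leave it. Origin: centre of the underside.
Things that resemble listed ones, but are neither listed nor needed, are in the scene too. Leave any green or purple look-alike of the block alone.

How it is judged:
On the way, in this order (a step that is already met when the one before it is completed fails the run):
1. the orange block stands on the bare bench, let go (height (world z) of block below 0.003 m and angle between block's own z axis and vertical below 0.1 rad and contact force between block and the fingers below 0.1 N), for 0.1 s.
2. the orange block stands home in the nest, let go, its button still proud, the clamp open (horizontal distance between block and nest below 0.006 m and z of block in the frame of nest between -0.003 and 0.003 m and angle between block's own z axis and vertical below 0.06 rad and angle between the x axis of block and the x axis of fixture, either way round below 0.12 rad and contact force between block and the fingers below 0.1 N and value of joint clamp_handle below 0.3 rad and z of button in the frame of block above 0.039 m), for 0.2 s.
3. the clamp is locked past its centre on the block in the nest and the button is flush (horizontal distance between block and nest below 0.006 m and z of block in the frame of nest between -0.003 and 0.003 m and angle between block's own z axis and vertical below 0.06 rad and angle between the x axis of block and the x axis of fixture, either way round below 0.12 rad and z of button in the frame of block below 0.0372 m and value of joint clamp_handle above 1.52 rad), for 0.3 s.
At the end, for the whole second after the job is handed in: The orange block is home in the nest (underside within 3 mm of the nest floor, centre within 6 mm, level, x along the fixture's x within 0.12 rad either way round), released and at rest; its button is flush (within about 1 mm); the clamp handle is swung back to within 0.2 rad of fully open (horizontal distance between block and nest below 0.006 m and z of block in the frame of nest between -0.003 and 0.003 m and angle between block's own z axis and vertical below 0.06 rad and angle between the x axis of block and the x axis of fixture, either way round below 0.12 rad and z of button in the frame of block below 0.0372 m and value of joint clamp_handle below 0.2 rad and linear speed of block below 0.02 m/s and contact force between block and the fingers below 0.1 N); the robot touches nothing.
It fails at once if the orange block is dropped (falling free faster than 0.45 m/s) (contact force between block and anything else below 0.05 N and linear speed of block above 0.45 m/s).
It fails at once if the brass button is pushed with the gripper (contact force between button and the fingers above 4 N or contact force between button and the arm above 4 N).
It fails at once if the blue block is moved more than 15 mm (distance of blue_block from where it was at the start of the episode above 0.015 m).
It fails at once if another thing on the bench is moved more than 30 mm (distance of any of tape_roll, screwdriver, wrench, oil_bottle, steel_bowl, weight from where it was at the start of the episode above 0.03 m).
It also fails if it takes over 72 s, if anything falls off the work surface, if the arm or the gripper's body presses on something with over 40 N, if the wrist force passes 120 N, or if a joint passes its speed limit or range.

## Working session

There is one attempt and no reset: what is moved stays moved. The work goes in short steps, Python scripts to look and compute and a tool call to move; the robot and the scene stay as the last step left them, time stands still between calls to the robot, and variables do not carry over. Pictures are saved under pics/ and viewed, at most 10 in all, crops included, and the job is handed in when it is done.

Besides the shell and the picture viewer there is one more tool, called after ">>>" by a JSON object that holds its "fn" and its "kwargs". apply_moves: Moves the arm, as the interface text tells. Its arguments: {"type":"object","properties":{"steps":{"type":"array","items":{"type":"number"}},"jaw":{"type":"number"},"newtons":{"type":"number"}},"required":["steps"]}

```bash
mkdir -p pics; ls; cat > h.py <<'E'
from rig import *
import numpy as np, cv2
def snap(n,f=None):
    im=np.asarray(get_image(n)); 
    if f: cv2.imwrite('pics/'+f,im[:,:,::-1])
    return im
def ray(n,u,v):
    c=calibration(n); x=(u-c['cx'])/c['fx']; y=(v-c['cy'])/c['fy']
    K=np.array([[c['fx'],0,c['cx']],[0,c['fy'],c['cy']],[0,0,1]])
    p=np.array([x,y]); q=p.copy()
    for _ in range(20): q=p/(1+c['k1']*(q@q))
    R=np.array(c['rotation']); 
    if R.size==4:
        from scipy.spatial.transform import Rotation as Ro
        R=R.ravel(); R=Ro.from_quat([R[1],R[2],R[3],R[0]]).as_matrix()
    return np.array(c['xyz']),R@np.array([q[0],-q[1],-1.])
def onz(n,u,v,z):
    o,d=ray(n,u,v); return o+d*(z-o[2])/d[2]
def proj(n,P):
    c=calibration(n); R=np.array(c['rotation'])
    if R.size==4:
        from scipy.spatial.transform import Rotation as Ro
        R=R.ravel(); R=Ro.from_quat([R[1],R[2],R[3],R[0]]).as_matrix()
    p=R.T@(np.array(P)-np.array(c['xyz'])); q=np.array([p[0],-p[1]])/-p[2]; q=q*(1+c['k1']*(q@q))
    return q[0]*c['fx']+c['cx'],q[1]*c['fy']+c['cy']
E
python3 - <<'E'
from h import *
for n in('top','side'):
    snap(n,n+'0.png'); print(calibration(n))
print(get_state())
E
```

```text
pics
{'fx': 493.5703837574603, 'fy': 493.5703837574603, 'cx': 261.0348235302003, 'cy': 189.59866575319174, 'k1': -0.16089934351256832, 'xyz': array([ 0.43699164, -0.00275094,  1.68237239]), 'rotation': array([-0.70304766, -0.03252854,  0.03256479,  0.70965161])}
{'fx': 462.33234742484376, 'fy': 462.33234742484376, 'cx': 260.34832470100946, 'cy': 188.75042271189798, 'k1': -0.1719761332736868, 'xyz': array([0.07025002, 0.75185762, 1.04549998]), 'rotation': array([-0.26619202, -0.10514086,  0.35499182,  0.88998203])}
{'clock': 0.1, 'qpos': array([ 1.10800912e+00,  2.76548031e-01,  1.50601208e+00,  1.75848615e-05,
        1.36070247e+00, -1.20994331e-01]), 'qd': array([ 3.34840245e-05, -1.93284149e-03, -3.22672936e-03, -1.29816922e-03,
        4.15198180e-04,  3.01704657e-04]), 'effort': array([ 1.89668674e-03, -4.17698300e+01, -2.46403295e+01, -2.10135472e-04,
        5.81883898e-03, -2.67603262e-06]), 'position': array([0.19251058, 0.5413155 , 0.23051472]), 'ee_rot': array([-2.48505917e-04,  1.70067549e-01,  9.85432053e-01, -7.97171640e-04]), 'contact_force': array([ 0.80367892, -0.18814586,  0.7290151 ]), 'moment': array([ 0.02005712,  0.01978125, -0.01662894]), 'gripper_force': 0.0, 'width': 0.08559065675503955}
```

View pics/top0.png

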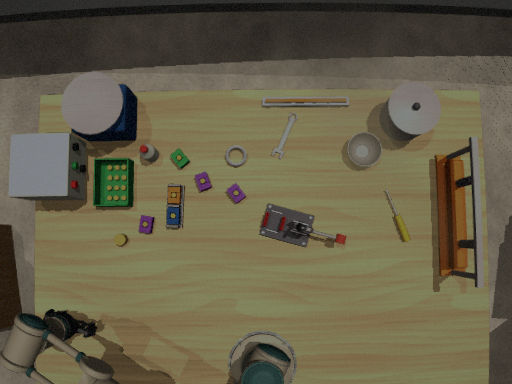

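View pics/side0.png

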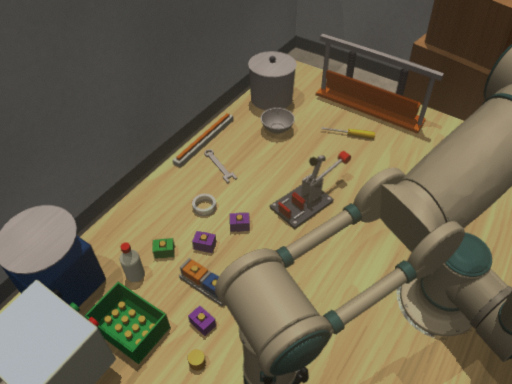

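The top view shows the orange block at (174,194) and blue at (174,216) in the cradle, the nest's red walls near (265,218) and (282,224), and the knob at (341,239). The side view has the orange block at (196,268) and the fixture near (300,200). Next I'll measure by colour masks.

```bash
python3 - <<'E'
from h import *
ims={n:snap(n) for n in('top','side')}
t=ims['top'][:,:,::-1]; s=ims['side'][:,:,::-1]
a=cv2.resize(t[170:260,150:360],None,fx=3.7,fy=3.7,interpolation=cv2.INTER_CUBIC)
b=cv2.resize(s[140:310,170:380],None,fx=3,fy=3,interpolation=cv2.INTER_CUBIC)
cv2.imwrite('pics/ct.png',a); cv2.imwrite('pics/cs.png',b)
def blobs(n,lo,hi,mn=6,roi=None):
    h=cv2.cvtColor(ims[n],cv2.COLOR_RGB2HSV); m=cv2.inRange(h,lo,hi)
    if lo[0]==0 and hi[0]<6: m|=cv2.inRange(h,(174,lo[1],lo[2]),(180,255,255))
    k,l,st,c=cv2.connectedComponentsWithStats(m)
    for i in range(1,k):
        if st[i,4]>=mn and (c[i][0]>150) and c[i][0]<380:
            ys,xs=np.where(l==i); r=cv2.minAreaRect(np.c_[xs,ys].astype(np.float32))
            yield c[i],st[i],r
for n in ims:
  for nm,lo,hi,z in(('orange',(8,170,120),(18,255,255),.042),('blue',(100,120,50),(125,255,255),.042),('red',(0,150,60),(5,255,255),.048)):
    for c,st,r in blobs(n,lo,hi):
        print(n,nm,c.round(1),st,np.round(r[1],1),round(r[2],0),onz(n,*c,z).round(4))
E
```

```text
top orange [295.2  99.5] [292  99   7   2  13] [1. 6.] 90.0 [ 0.8964 -0.1232  0.042 ]
top orange [302.8  99.5] [300  99   8   2  12] [1. 7.] 90.0 [ 0.8964 -0.1493  0.042 ]
top orange [173.7 188.9] [169 187  11   5  46] [ 4. 10.] 90.0 [0.5935 0.2894 0.042 ]
top orange [173.4 198. ] [168 192  12  11  71] [10. 11.] 90.0 [0.5629 0.2903 0.042 ]
top blue [172.7 215.5] [167 207  12  17 158] [16. 11.] 90.0 [0.5045 0.2925 0.042 ]
top red [265.4 218.8] [262 212   7  14  50] [ 3.8 13.6] 16.0 [ 0.4906 -0.0171  0.048 ]
top red [281.9 223.3] [279 217   7  14  50] [ 3.6 13.6] 14.0 [ 0.4755 -0.0716  0.048 ]
top red [340.3 238.4] [336 234  10   9  65] [8.5 7.5] 14.0 [ 0.4229 -0.2647  0.048 ]
side orange [326.8  89.4] [326  87   3   6  13] [5. 2.] 90.0 [ 0.665  -0.6201  0.042 ]
side orange [320.   91.4] [317  89   6   5  20] [4. 5.] 90.0 [ 0.6803 -0.5937  0.042 ]
side orange [202.  135.7] [177 114  52  44 143] [ 2.2 66.7] 49.0 [ 0.8896 -0.1421  0.042 ]
side orange [194.5 269.5] [183 260  24  20 223] [20.2 14.1] 36.0 [0.5747 0.2897 0.042 ]
side blue [209.2 280.3] [204 274  12  14  61] [ 9.4 11.8] 30.0 [0.5232 0.2944 0.042 ]
side red [343.5 155.2] [340 152   9   8  44] [6.4 6.4] 45.0 [ 0.4453 -0.311   0.048 ]
side red [298.5 197.4] [293 193  10  10  32] [11.9  3.8] 41.0 [ 0.4747 -0.0717  0.048 ]
side red [284.1 206.7] [279 202  11  10  28] [12.7  2.1] 45.0 [ 0.4914 -0.0177  0.048 ]
```

View pics/ct.png

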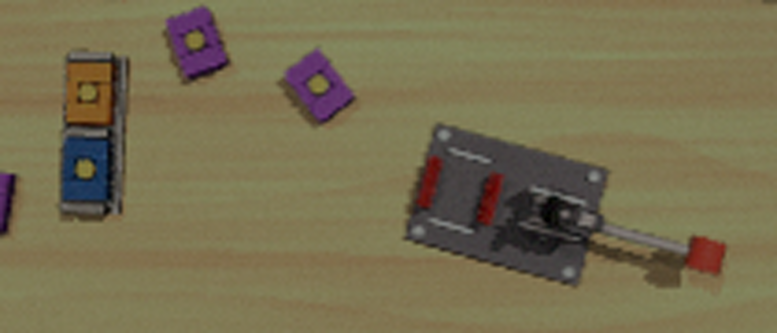

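View pics/cs.png

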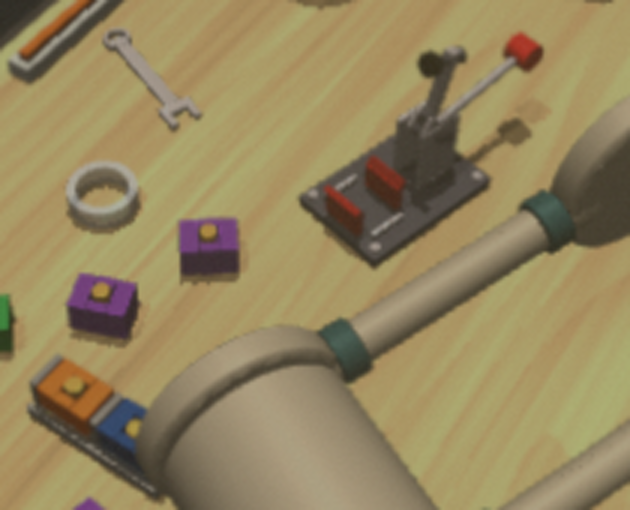

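The crops show the orange button at about (173.8,194.9) px in the top view and (194.7,268) in the side view, the knob at (340.3,238.4), and the nest clear, with the clamp open to image right. I'll cross-check these in both views.

```bash
python3 - <<'E'
from h import *
def tri(a,b):
    o1,d1=ray('top',*a);o2,d2=ray('side',*b)
    s=np.linalg.lstsq(np.c_[d1,-d2],o2-o1,rcond=None)[0]; p,q=o1+d1*s[0],o2+d2*s[1]; return ((p+q)/2).round(4),round(float(np.linalg.norm(p-q)),4)
cr=lambda x,y:(150+(x+.5)/3.7-.5,170+(y+.5)/3.7-.5)
cs=lambda x,y:(170+(x+.5)/3-.5,140+(y+.5)/3-.5)
print('obtn',tri(cr(88,92),cs(74,384)),onz('top',*cr(88,92),.048),onz('side',*cs(74,384),.048))
print('bbtn',onz('top',*cr(85,169),.042))
print('cradle edge',onz('top',*cr(70,52),.042),onz('top',*cr(62,215),.042))
print('knob',tri((340.3,238.4),(343.5,155.2)))
# orange top corners in top crop
print('oedges',[onz('top',*cr(*p),.042).round(4) for p in((68,60),(112,60),(66,123),(110,123))])
n=np.array([.483,-.0446]); 
for ang in(-14,-15.5,-17):
    a=np.radians(ang); y=np.array([-np.sin(a),np.cos(a)]); x=np.array([np.cos(a),np.sin(a)])
    print(ang,'knob pred',n-.22*y,'lock',n-.066*y)
# plate corners z=.012
P=[onz('top',*cr(*p),.012)[:2] for p in((440,124),(607,169),(405,239),(580,284))]; print(np.round(P,4),np.mean(P,0),[np.degrees(np.arctan2(*(P[i]-P[j])[::-1])) for i,j in((0,1),(2,3),(0,2),(1,3))])
E
```

```text
obtn (array([0.5743, 0.289 , 0.05  ]), 0.0006) [0.57422596 0.28921445 0.048     ] [0.57557948 0.28826067 0.048     ]
bbtn [0.50498589 0.29265622 0.042     ]
cradle edge [0.61133324 0.307072   0.042     ] [0.46359894 0.3134898  0.042     ]
knob (array([ 0.4246, -0.2559,  0.1002]), 0.0024)
oedges [array([0.604 , 0.3088, 0.042 ]), array([0.6037, 0.2685, 0.042 ]), array([0.5467, 0.3102, 0.042 ]), array([0.5464, 0.27  , 0.042 ])]
-14 knob pred [ 0.42977718 -0.25806506] lock [ 0.46703315 -0.10863952]
-15.5 knob pred [ 0.42420756 -0.2565987 ] lock [ 0.46536227 -0.10819961]
-17 knob pred [ 0.41867822 -0.25498705] lock [ 0.46370347 -0.10771611]
[[ 0.5449 -0.0286]
 [ 0.502  -0.1812]
 [ 0.44    0.0044]
 [ 0.3974 -0.1548]] [ 0.47108056 -0.09006563] [np.float64(74.32404174649307), np.float64(74.99001067565136), np.float64(-17.485566832040373), np.float64(-14.160427579227383)]
```

>>> {"fn": "apply_moves", "kwargs": {"steps": [2.5, -1.6, 0, 2, 5.5, -3.6, 0, 4, 8.5, -5.6, 0, 6, 11.5, -7.6, 0, 8, 14.5, -9.6, 0, 10, 17.5, -11.6, 0, 12, 20.5, -13.6, 0, 14, 23, -15.2, 0, 17], "jaw": 0, "newtons": 50}}

```text
clock: 0.87
position: [0.4246, 0.388, 0.2312]
ee_rot: [0.0, 0.022, 1.0, -0.0]
contact_force: [0.5, 1.6, 0.1]
width: 0.0856
gripper_force: 0.0
```

>>> {"fn": "apply_moves", "kwargs": {"steps": [3, -2, -1, 0, 6, -4, -2.5, 0, 9, -6, -4, 0, 12, -8, -6, 0, 14, -9.3, -8, 0, 15.2, -10, -10, 0, 15.2, -10, -11, 0, 15.2, -10, -11, 0]}}

```text
clock: 1.53
position: [0.573, 0.2886, 0.118]
ee_rot: [-0.003, 0.023, 1.0, -0.001]
contact_force: [-0.5, 0.5, -0.1]
width: 0.0853
gripper_force: 0.0
```

>>> {"fn": "apply_moves", "kwargs": {"steps": [0, 0, -2, 0, 0, 0, -4, 0, 0, 0, -6, 0, 0, 0, -8, 0, 0, 0, -9.5, 0, 0, 0, -10.4, 0, 0, 0, -10.4, 0, 0, 0, -10.4, 0]}}

```text
clock: 2.2
position: [0.5745, 0.2906, 0.0181]
ee_rot: [0.0, 0.022, 1.0, 0.0]
contact_force: [0.4, 0.2, 0.4]
width: 0.0854
gripper_force: 0.0
```

>>> {"fn": "apply_moves", "kwargs": {"steps": [0, 0, 0, 0, 0, 0, 0, 0, 0, 0, 0, 0, 0, 0, 0, 0, 0, 0, 0, 0, 0, 0, 0, 0, 0, 0, 0, 0, 0, 0, 0, 0], "jaw": 255, "newtons": 50}}

```text
clock: 2.87
position: [0.5755, 0.2901, 0.0185]
ee_rot: [0.001, 0.023, 1.0, 0.0]
contact_force: [0.1, 0.4, 6.5]
width: 0.0391
gripper_force: 52.8
```

>>> {"fn": "apply_moves", "kwargs": {"steps": [0, 0, 0.8, 0, 0, 0, 2, 0, 0, 0, 3.5, 0, 0, 0, 5.5, 0, 0, 0, 7, 0, 0, 0, 8, 0, 0, 0, 8, 0, 0, 0, 8, 0]}}

```text
clock: 3.53
position: [0.5747, 0.2897, 0.0977]
ee_rot: [0.0, 0.023, 1.0, 0.0]
contact_force: [0.1, 0.2, -3.8]
width: 0.0392
gripper_force: 52.0
```

```bash
python3 - <<'E'
from h import *
s=snap('side'); cv2.imwrite('pics/lift.png',cv2.resize(s[150:330,120:330,::-1],None,fx=3,fy=3,interpolation=cv2.INTER_CUBIC)); print(get_state()['position'],get_state()['contact_force'])
E
```

```text
[0.57411251 0.28949212 0.09679396] [-0.30807255  0.115361   -3.28553238]
```

View pics/lift.png

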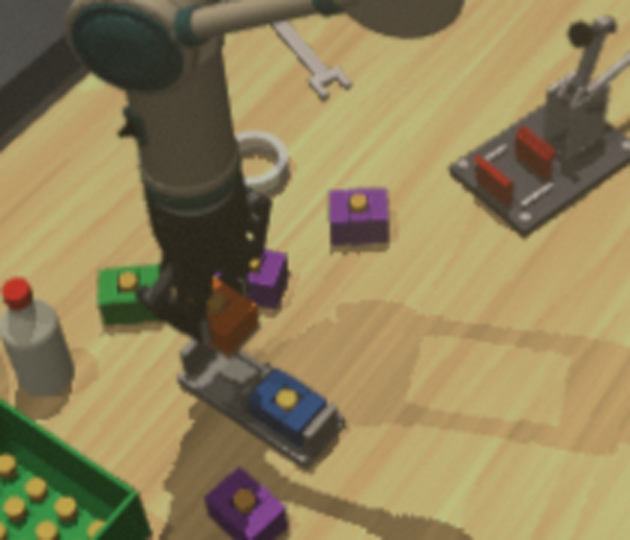

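The block (crop (230,315)) is held level in the gripper, and the blue block is still in place in the cradle. I'll carry it to the free bench area.

>>> {"fn": "apply_moves", "kwargs": {"steps": [-1.5, -2.3, 0, 0, -3.5, -5.3, 0, 0, -5.5, -8.4, 0, 0, -7.5, -11.5, 0, 0, -9.5, -14.5, 0, 0, -11, -16.8, 0, 0, -11.4, -17.5, -1, 0, -11.4, -17.5, -2, 0]}}

```text
clock: 4.25
position: [0.458, 0.1127, 0.0765]
ee_rot: [-0.001, 0.024, 1.0, -0.0]
contact_force: [0.7, 0.2, -2.1]
width: 0.0392
gripper_force: 52.0
```

>>> {"fn": "apply_moves", "kwargs": {"steps": [0, 0, -1.5, 0, 0, 0, -3, 0, 0, 0, -4, 0, 0, 0, -4.8, 0, 0, 0, -5.4, 0, 0, 0, -5.8, 0, 0, 0, -5.8, 0, 0, 0, -5.8, 0]}}

```text
clock: 4.92
position: [0.4608, 0.1148, 0.0193]
ee_rot: [-0.0, 0.022, 1.0, 0.0]
contact_force: [0.0, 0.1, -2.4]
width: 0.0394
gripper_force: 51.9
```

>>> {"fn": "apply_moves", "kwargs": {"steps": [0, 0, -0.2, 0, 0, 0, -0.4, 0, 0, 0, -0.5, 0, 0, 0, -0.6, 0, 0, 0, -0.65, 0, 0, 0, -0.65, 0, 0, 0, -0.65, 0, 0, 0, -0.65, 0]}}

```text
clock: 5.58
position: [0.4608, 0.1148, 0.0129]
ee_rot: [0.0, 0.023, 1.0, 0.0]
contact_force: [0.7, 0.1, -3.0]
width: 0.0388
gripper_force: 52.0
```

>>> {"fn": "apply_moves", "kwargs": {"steps": [0, 0, -0.05, 0, 0, 0, -0.1, 0, 0, 0, -0.15, 0, 0, 0, -0.15, 0]}}

```text
clock: 5.92
position: [0.4608, 0.1148, 0.0124]
ee_rot: [0.0, 0.023, 1.0, 0.0]
contact_force: [-2.8, -0.5, 8.2]
width: 0.0391
gripper_force: 53.4
```

>>> {"fn": "apply_moves", "kwargs": {"steps": [0, 0, 0, 0, 0, 0, 0, 0, 0, 0, 0, 0, 0, 0, 0, 0, 0, 0, 0, 0, 0, 0, 0, 0, 0, 0, 0, 0, 0, 0, 0, 0], "jaw": 0}}

```text
clock: 6.58
position: [0.4607, 0.1148, 0.0113]
ee_rot: [-0.0, 0.023, 1.0, 0.0]
contact_force: [0.0, -0.3, 0.2]
width: 0.0854
gripper_force: 0.0
```

>>> {"fn": "apply_moves", "kwargs": {"steps": [0, 0, 1.5, 0, 0, 0, 4, 0, 0, 0, 7, 0, 0, 0, 9, 0, 0, 0, 9, -7, 0, 0, 9, -14, 0, 0, 9, -21, 0, 0, 9, -28]}}

```text
clock: 7.25
position: [0.4607, 0.1148, 0.1015]
ee_rot: [0.0, 0.267, 0.964, 0.0]
contact_force: [0.3, 0.6, 0.3]
width: 0.0854
gripper_force: 0.0
```

>>> {"fn": "apply_moves", "kwargs": {"steps": [0, 0, 0, -7, 0, 0, 0, -14, 0, 0, 0, -21, 0, 0, 0, -28, 0, 0, 0, -35, 0, 0, 0, -42, 0, 0, 0, -49, 0, 0, 0, -56]}}

```text
clock: 7.92
position: [0.4606, 0.1148, 0.1013]
ee_rot: [-0.0, 0.688, 0.726, -0.0]
contact_force: [0.3, -0.6, -0.4]
width: 0.0853
gripper_force: 0.0
```

```bash
python3 - <<'E'
from h import *
t=snap('top'); s=snap('side'); 
cv2.imwrite('pics/b.png',np.hstack([cv2.resize(x,(390,390),interpolation=cv2.INTER_CUBIC) for x in (t[140:270,150:280,::-1],s[180:310,180:310,::-1])]))
for n,im in(('top',t),('side',s)):
    h=cv2.cvtColor(im,cv2.COLOR_RGB2HSV); m=cv2.inRange(h,(8,150,60),(18,255,255)); m[:,:180]=0;m[:150]=0
    k,l,st,c=cv2.connectedComponentsWithStats(m)
    for i in range(1,k):
        if st[i,4]>15: print(n,c[i],st[i],onz(n,*c[i],.036))
print(get_state())
E
```

```text
top [450.96182605 214.83903975] [ 435  155   32  121 2541] [ 0.49624773 -0.65235666  0.036     ]
side [183.3030303  152.87878788] [180 150   9   8  33] [ 0.89208013 -0.04567389  0.036     ]
side [346.52380952 159.76190476] [343 157   7   6  21] [ 0.43199935 -0.30945106  0.036     ]
side [297.54 202.92] [293 197  10  12  50] [ 0.47109508 -0.06117692  0.036     ]
side [268.29166667 247.16369048] [257 236  24  23 336] [0.45662709 0.12038881 0.036     ]
side [197.56410256 366.64102564] [191 363  14   7  39] [0.40858724 0.49067833 0.036     ]
{'clock': 8.0167, 'qpos': array([9.74630807e-02, 2.42766012e-01, 1.91110871e+00, 2.38998315e-05,
       9.87818988e-01, 3.75423603e-02]), 'qd': array([ 0.00173932,  0.00063877, -0.001345  , -0.00192393,  0.00112362,
       -0.10528351]), 'effort': array([-3.11856631e-03, -3.46702266e+01, -1.96244073e+01,  3.17042410e-03,
       -1.78239657e-04,  6.57254644e-01]), 'position': array([0.46061954, 0.11477432, 0.10125886]), 'ee_rot': array([-4.07494935e-05,  6.85612231e-01,  7.27966940e-01, -3.14934153e-05]), 'contact_force': array([-0.36002249,  0.3204711 ,  0.62776645]), 'moment': array([0.04749689, 0.01776105, 0.00655812]), 'gripper_force': 0.0, 'width': 0.0851849099958755}
```

View pics/b.png

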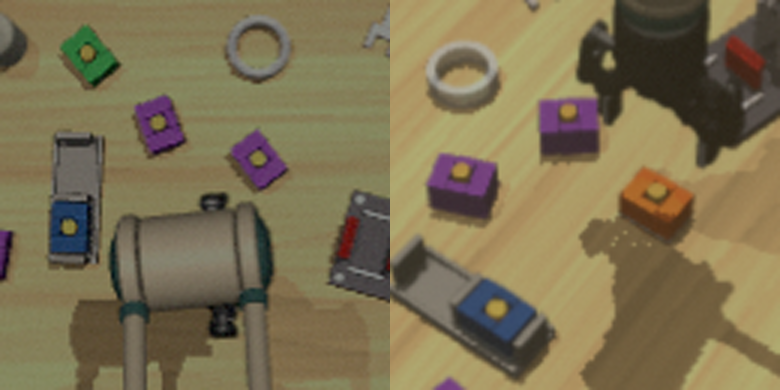

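The block stands upright on the bench, with its button at side px (268,243), and the open gripper is above it. Now to take it by its ends.

>>> {"fn": "apply_moves", "kwargs": {"steps": [0, 0, -1, -3, 0, 0, -3, -6, 0, 0, -5, -6, 0, 0, -7, -6, 0, 0, -8.5, -6, 0, 0, -9.1, -6, 0, 0, -9.1, -6, 0, 0, -9.1, -6]}}

```text
clock: 8.68
position: [0.461, 0.1148, 0.0105]
ee_rot: [0.0, 0.722, 0.691, 0.0]
contact_force: [0.4, 0.6, 1.2]
width: 0.0853
gripper_force: 0.0
```

>>> {"fn": "apply_moves", "kwargs": {"steps": [0, 0, 0, 0, 0, 0, 0, 0, 0, 0, 0, 0, 0, 0, 0, 0, 0, 0, 0, 0, 0, 0, 0, 0, 0, 0, 0, 0, 0, 0, 0, 0], "jaw": 255, "newtons": 60}}

```text
clock: 9.35
position: [0.4616, 0.1149, 0.0115]
ee_rot: [0.001, 0.723, 0.691, 0.001]
contact_force: [-0.3, -0.3, 5.3]
width: 0.0547
gripper_force: 64.9
```

>>> {"fn": "apply_moves", "kwargs": {"steps": [0, 0, 0.5, 0, 0, 0, 1.5, 0, 0, 0, 3, 0, 0, 0, 5, 0, 0, 0, 7, 0, 0, 0, 8, 0, 0, 0, 8, 0, 0, 0, 8, 0]}}

```text
clock: 10.02
position: [0.4607, 0.1148, 0.0907]
ee_rot: [0.0, 0.723, 0.691, 0.0]
contact_force: [-0.4, -0.2, -2.1]
width: 0.0548
gripper_force: 64.2
```

>>> {"fn": "apply_moves", "kwargs": {"steps": [0.2, -1.5, 0, -2, 0.5, -4, 0, -4, 0.9, -6.7, 0, -6, 1.3, -9.5, 0, -8, 1.7, -12.3, 0, -10, 2, -14.5, 0, -12, 2.2, -15.7, 0, -12.9, 2.2, -15.9, 0, -12.9]}}

```text
clock: 10.68
position: [0.4826, -0.0459, 0.0893]
ee_rot: [-0.0, 0.797, 0.604, -0.001]
contact_force: [0.1, 0.1, -3.5]
width: 0.0548
gripper_force: 64.0
```

```bash
python3 - <<'E'
from h import *
t=snap('top'); s=snap('side'); 
cv2.imwrite('pics/c.png',np.hstack([cv2.resize(t[170:270,220:320,::-1],(390,390),interpolation=cv2.INTER_CUBIC),cv2.resize(s[140:240,250:350,::-1],(390,390),interpolation=cv2.INTER_CUBIC)]))
print(get_state()['position'],get_state()['ee_rot'])
E
```

```text
[ 0.48192732 -0.04383668  0.08952142] [-1.12739433e-03  7.96153408e-01  6.05093631e-01 -4.20497634e-04]
```

View pics/c.png

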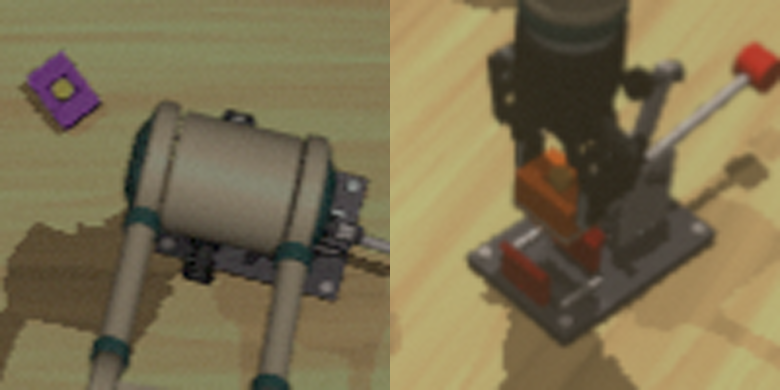

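The side crop shows the block hanging level over the nest, with its lower near corner at crop (577,237), the red walls right below it, and the clamp clear. I'll lower it while watching the force.

>>> {"fn": "apply_moves", "kwargs": {"steps": [0, 0, -1, 0, 0, 0, -2, 0, 0, 0, -2.7, 0, 0, 0, -3.2, 0, 0, 0, -3.6, 0, 0, 0, -4, 0, 0, 0, -4.4, 0, 0, 0, -4.4, 0]}}

```text
clock: 11.45
position: [0.4824, -0.044, 0.0458]
ee_rot: [-0.0, 0.796, 0.605, -0.0]
contact_force: [-0.6, -0.4, -2.3]
width: 0.0542
gripper_force: 64.1
```

Bottom is ~14 mm inside the walls with no contact force, so I'll continue down.

>>> {"fn": "apply_moves", "kwargs": {"steps": [0, 0, -0.4, 0, 0, 0, -0.8, 0, 0, 0, -1.2, 0, 0, 0, -1.5, 0, 0, 0, -1.8, 0, 0, 0, -2, 0, 0, 0, -2, 0, 0, 0, -2, 0]}}

```text
clock: 12.12
position: [0.4827, -0.0443, 0.0262]
ee_rot: [-0.0, 0.796, 0.605, -0.0]
contact_force: [0.3, 1.1, -2.4]
width: 0.0545
gripper_force: 64.1
```

>>> {"fn": "apply_moves", "kwargs": {"steps": [0, 0, -0.1, 0, 0, 0, -0.2, 0, 0, 0, -0.25, 0, 0, 0, -0.3, 0, 0, 0, -0.3, 0]}}

```text
clock: 12.53
position: [0.4828, -0.0442, 0.0236]
ee_rot: [0.0, 0.796, 0.605, 0.0]
contact_force: [-1.4, 0.4, -0.2]
width: 0.0549
gripper_force: 64.2
```

>>> {"fn": "apply_moves", "kwargs": {"steps": [0, 0, -0.05, 0, 0, 0, -0.1, 0, 0, 0, -0.1, 0]}}

```text
clock: 12.78
position: [0.4828, -0.0442, 0.0235]
ee_rot: [0.0, 0.796, 0.605, 0.0]
contact_force: [-3.7, 0.6, 9.7]
width: 0.0551
gripper_force: 65.4
```

>>> {"fn": "apply_moves", "kwargs": {"steps": [0, 0, 0, 0, 0, 0, 0, 0, 0, 0, 0, 0, 0, 0, 0, 0, 0, 0, 0, 0, 0, 0, 0, 0, 0, 0, 0, 0, 0, 0, 0, 0], "jaw": 0}}

```text
clock: 13.45
position: [0.4827, -0.0442, 0.0222]
ee_rot: [-0.0, 0.796, 0.605, -0.0]
contact_force: [0.1, 0.5, -0.4]
width: 0.0854
gripper_force: 0.0
```

>>> {"fn": "apply_moves", "kwargs": {"steps": [0, 0, 2, 0, 0, 0, 5, 0, 0, 0, 8, 0, 0, 0, 12, 0, 0, 0, 16, 0, 0, 0, 20, 0, 0, 0, 22, 0, 0, 0, 22, 0]}}

```text
clock: 14.12
position: [0.4858, -0.0449, 0.2479]
ee_rot: [0.004, 0.796, 0.605, 0.004]
contact_force: [0.7, 0.1, -0.1]
width: 0.0854
gripper_force: 0.0
```

```bash
python3 - <<'E'
from h import *
s=snap('side'); 
cv2.imwrite('pics/d.png',cv2.resize(s[130:230,250:370,::-1],None,fx=5,fy=5,interpolation=cv2.INTER_CUBIC))
print(get_state()['position'],get_state()['ee_rot'])
a=np.radians(-15.5);X=np.array([np.cos(a),np.sin(a),0]);Y=np.array([-X[1],X[0],0]);o=np.array([.483,-.0446,0])
for n,x,y,z in(('btn',0,0,54),('nearcorner top',-28,20,48),('top c2',28,20,48),('top c3',-28,-20,48)):
    u,v=proj('side',o+X*x/1e3+Y*y/1e3+[0,0,z/1e3]); print(n,round((u-250+.5)*5),round((v-130+.5)*5))
E
```

```text
[ 0.48419123 -0.04456634  0.24490195] [0.00242316 0.79590816 0.60540936 0.00195814]
btn 210 356
nearcorner top 218 408
top c2 151 353
top c3 268 373
```

View pics/d.png

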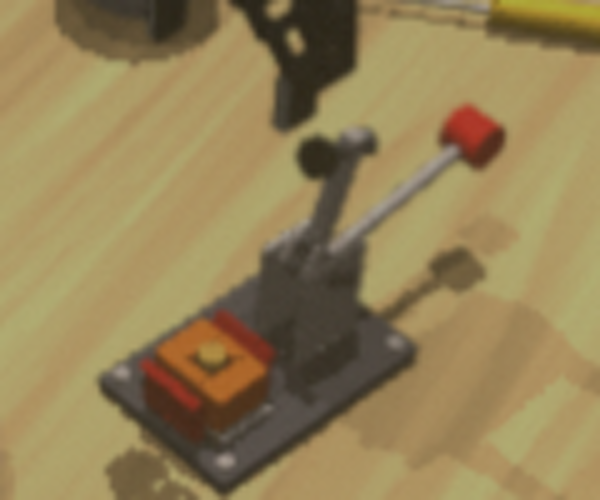

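The orange block sits home in the nest with its button proud at crop (210,352), as predicted. The knob is at crop (470,135). Next the gripper goes over the knob.

>>> {"fn": "apply_moves", "kwargs": {"steps": [-0.6, -2, 0, 0, -1.4, -5, 0, 0, -2.2, -8, 0, 0, -3.1, -11, 0, 0, -3.9, -14, 0, 0, -4.7, -17, 0, 0, -5.5, -19.7, 0, 0, -5.9, -21.2, 0, 0]}}

```text
clock: 14.83
position: [0.4218, -0.2583, 0.24]
ee_rot: [-0.002, 0.797, 0.605, -0.001]
contact_force: [0.6, 0.8, -0.3]
width: 0.0854
gripper_force: 0.0
```

>>> {"fn": "apply_moves", "kwargs": {"steps": [0, 0, -2, 0, 0, 0, -5, 0, 0, 0, -8, 0, 0, 0, -10, 0, 0, 0, -11.5, 0, 0, 0, -11.5, 0, 0, 0, -11.5, 0]}}

```text
clock: 15.42
position: [0.4224, -0.2552, 0.1254]
ee_rot: [-0.002, 0.796, 0.605, -0.001]
contact_force: [1.1, -0.2, -0.3]
width: 0.085
gripper_force: 0.0
```

```bash
python3 - <<'E'
from h import *
s=snap('side'); t=snap('top')
cv2.imwrite('pics/e.png',np.hstack([cv2.resize(x,(400,400),interpolation=cv2.INTER_CUBIC) for x in(s[100:200,290:390,::-1],t[190:290,280:380,::-1])]))
print(get_state()['position'],get_state()['ee_rot'])
for d in(10,20,30,40,50,60,70,78,85,90,95,99,102,104):
    p=np.radians(d); S=12.8-13*np.cos(p); print(d,round(.267*S,2),round(.964*S,2),round(13*np.sin(p)-2.26,2))
E
```

```text
[ 0.42397114 -0.25637029  0.12754158] [1.71962288e-04 7.95895164e-01 6.05434435e-01 5.14982669e-05]
10 -0.0 -0.0 -0.0
20 0.16 0.56 2.19
30 0.41 1.49 4.24
40 0.76 2.74 6.1
50 1.19 4.28 7.7
60 1.68 6.07 9.0
70 2.23 8.05 9.96
78 2.7 9.73 10.46
85 3.12 11.25 10.69
90 3.42 12.34 10.74
95 3.72 13.43 10.69
99 3.96 14.3 10.58
102 4.14 14.94 10.46
104 4.26 15.37 10.35
```

View pics/e.png

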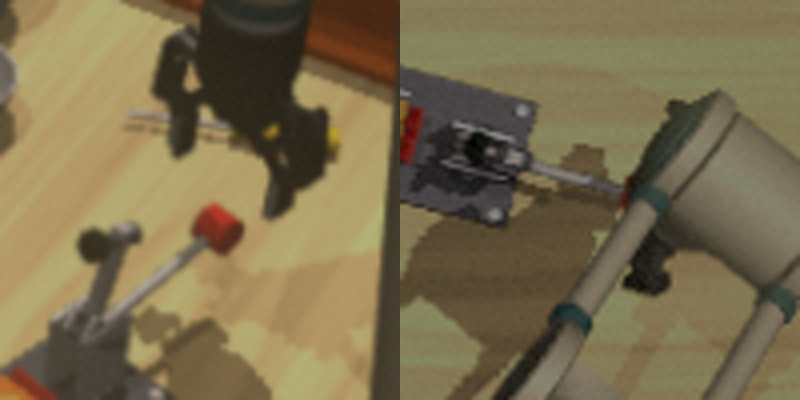

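The fingers straddle the knob (left crop (217,230)) with the rod clear between them. I'll lower and pinch.

>>> {"fn": "apply_moves", "kwargs": {"steps": [0, 0, -1.5, 0, 0, 0, -3, 0, 0, 0, -4.5, 0, 0, 0, -5.5, 0, 0, 0, -5.7, 0, 0, 0, -5.7, 0]}}

```text
clock: 16.02
position: [0.424, -0.2564, 0.0707]
ee_rot: [0.0, 0.796, 0.605, 0.0]
contact_force: [-0.2, 0.6, -0.1]
width: 0.0855
gripper_force: 0.0
```

>>> {"fn": "apply_moves", "kwargs": {"steps": [0, 0, 0, 0, 0, 0, 0, 0, 0, 0, 0, 0, 0, 0, 0, 0, 0, 0, 0, 0, 0, 0, 0, 0, 0, 0, 0, 0, 0, 0, 0, 0], "jaw": 255, "newtons": 40}}

```text
clock: 16.68
position: [0.4241, -0.2565, 0.0709]
ee_rot: [0.001, 0.796, 0.605, 0.0]
contact_force: [-1.6, -0.1, 5.4]
width: 0.0274
gripper_force: 43.8
```

>>> {"fn": "apply_moves", "kwargs": {"steps": [0.07, 0.23, 1.1, 0, 0.16, 0.56, 2.19, 0, 0.27, 0.98, 3.23, 0, 0.41, 1.49, 4.24, 0, 0.57, 2.07, 5.2, 0, 0.76, 2.74, 6.1, 0, 0.96, 3.48, 6.93, 0, 1.19, 4.28, 7.7, 0]}}

```text
clock: 17.35
position: [0.4365, -0.2128, 0.148]
ee_rot: [0.001, 0.796, 0.605, 0.0]
contact_force: [6.2, 1.3, -7.7]
width: 0.0273
gripper_force: 39.9
```

>>> {"fn": "apply_moves", "kwargs": {"steps": [0.24, 0.87, 0.69, 0, 0.49, 1.79, 1.3, 0, 0.76, 2.76, 1.82, 0, 1.04, 3.77, 2.26, 0, 1.33, 4.82, 2.6, 0, 1.63, 5.88, 2.84, 0, 1.93, 6.97, 2.99, 0, 2.23, 8.06, 3.04, 0]}}

```text
clock: 18.02
position: [0.4589, -0.1346, 0.179]
ee_rot: [0.003, 0.795, 0.606, -0.001]
contact_force: [4.5, -5.3, -4.0]
width: 0.0275
gripper_force: 39.8
```

>>> {"fn": "apply_moves", "kwargs": {"steps": [0.15, 0.55, -0.02, 0, 0.3, 1.09, -0.05, 0, 0.42, 1.53, -0.1, 0, 0.54, 1.96, -0.16, 0, 0.63, 2.28, -0.22, 0, 0.72, 2.6, -0.28, 0, 0.78, 2.8, -0.33, 0, 0.78, 2.8, -0.33, 0]}}

```text
clock: 18.68
position: [0.4672, -0.1055, 0.176]
ee_rot: [0.002, 0.796, 0.606, 0.001]
contact_force: [3.8, -2.0, 3.5]
width: 0.0276
gripper_force: 41.3
```

```bash
python3 - <<'E'
from h import *
s=snap('side'); 
cv2.imwrite('pics/f.png',cv2.resize(s[110:230,250:370,::-1],None,fx=4.5,fy=4.5,interpolation=cv2.INTER_CUBIC))
q=get_state();p=q['position'];d=(p[:2]-[.483,-.0446])@[.267,.964];print(p,q['contact_force'],'y_fix',d)
E
```

```text
[ 0.46726559 -0.10547796  0.17605457] [ 4.92535547 -2.25049199  3.69775077] y_fix -0.06288743900692643
```

View pics/f.png

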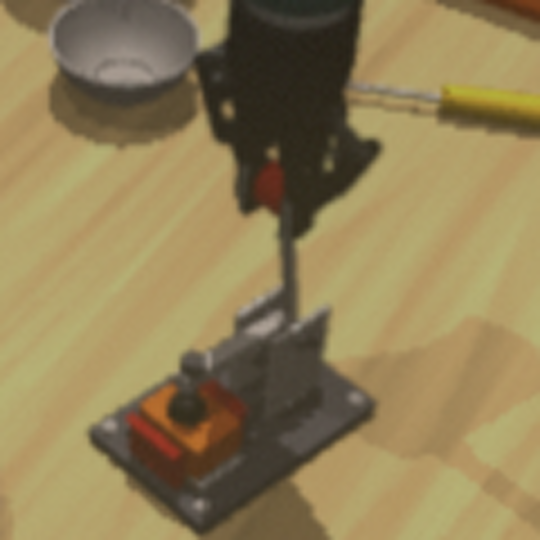

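The pad (crop (187,405)) is down on the button and the handle is about upright, slightly over toward the nest. I'll push a little more to confirm it's at the stop.

>>> {"fn": "apply_moves", "kwargs": {"steps": [0.05, 0.2, -0.05, 0, 0.1, 0.4, -0.1, 0, 0.13, 0.5, -0.12, 0, 0.13, 0.5, -0.12, 0, 0.13, 0.5, -0.12, 0, 0.13, 0.5, -0.12, 0]}}

```text
clock: 19.23
position: [0.4687, -0.1005, 0.1747]
ee_rot: [0.002, 0.796, 0.606, 0.001]
contact_force: [5.2, -0.9, 5.0]
width: 0.0275
gripper_force: 42.0
```

```bash
python3 - <<'E'
from h import *
s=snap('side'); h=cv2.cvtColor(s,cv2.COLOR_RGB2HSV)
m=cv2.inRange(h,(0,120,40),(6,255,255))|cv2.inRange(h,(174,120,40),(180,255,255)); m[:135]=0;m[165:]=0;m[:,:290]=0;m[:,330:]=0
ys,xs=np.where(m>0); print('red',len(xs),xs.min(),xs.max(),ys.min(),ys.max(),xs.mean(),ys.mean())
g=s[156:182,304:324].mean(2); print('rod cols',[(156+i,304+int(np.argmax(g[i]-np.median(g)) )) for i in range(0,26,4)])
a=np.radians(-15.5);X=np.array([np.cos(a),np.sin(a),0]);Y=np.array([-X[1],X[0],0]);o=np.array([.483,-.0446,0])
for th in(1.3,1.45,1.52,1.6):
    f=th+np.radians(10); print(th,[np.round(proj('side',o+Y*(-.092-r*np.cos(f))+np.array([0,0,.067+r*np.sin(f)])),1) for r in(.05,.1,.13)])
q=get_state();p=q['position'];print(p,q['contact_force'],(p[:2]-[.483,-.0446])@[.267,.964])
E
```

```text
red 5 308 309 149 152 308.6 150.4
rod cols [(156, 323), (160, 320), (164, 307), (168, 304), (172, 323), (176, 321), (180, 317)]
1.3 [array([316.7, 169.7]), array([319.4, 156.3]), array([321.1, 147.9])]
1.45 [array([314.9, 170.9]), array([315.8, 158.6]), array([316.3, 150.8])]
1.52 [array([314. , 171.5]), array([314. , 159.8]), array([314. , 152.5])]
1.6 [array([313.1, 172.3]), array([312. , 161.4]), array([311.3, 154.6])]
[ 0.4686963  -0.10044825  0.1747209 ] [ 5.44676349 -1.6463935   4.98872816] -0.05765679920939087
```

```bash
python3 - <<'E'
from h import *
s=snap('side'); h=cv2.cvtColor(s,cv2.COLOR_RGB2HSV)
for v in range(156,178,2): print(v,h[v,306:322,1].tolist(),h[v,306:322,2].tolist())
E
```

```text
156 [131, 141, 156, 173, 148, 106, 62, 75, 100, 106, 90, 107, 95, 102, 103, 97] [78, 94, 85, 84, 79, 65, 66, 61, 51, 48, 51, 50, 51, 55, 77, 118]
158 [106, 106, 107, 115, 123, 77, 64, 74, 85, 102, 93, 96, 103, 100, 96, 96] [163, 169, 152, 122, 83, 66, 68, 62, 54, 50, 52, 56, 89, 133, 162, 176]
160 [101, 99, 99, 97, 96, 74, 68, 73, 95, 97, 96, 100, 96, 97, 95, 97] [179, 178, 178, 165, 125, 76, 68, 59, 51, 50, 53, 64, 120, 174, 179, 179]
162 [97, 96, 95, 95, 85, 65, 66, 82, 96, 107, 98, 95, 97, 98, 103, 107] [178, 178, 177, 161, 114, 78, 66, 56, 53, 55, 78, 123, 163, 177, 179, 179]
164 [96, 95, 94, 93, 92, 78, 59, 73, 90, 98, 101, 102, 105, 111, 113, 110] [181, 178, 179, 173, 144, 95, 73, 70, 91, 135, 162, 177, 179, 179, 180, 179]
166 [94, 94, 94, 97, 100, 102, 77, 67, 84, 98, 108, 113, 111, 112, 108, 110] [180, 179, 179, 179, 174, 145, 83, 76, 97, 143, 174, 179, 181, 180, 179, 179]
168 [95, 99, 101, 109, 113, 112, 84, 63, 83, 101, 112, 113, 111, 109, 111, 113] [179, 180, 179, 178, 174, 153, 85, 77, 98, 142, 176, 178, 180, 180, 179, 179]
170 [105, 110, 113, 113, 109, 106, 85, 67, 78, 100, 109, 109, 111, 113, 110, 110] [180, 179, 178, 179, 178, 157, 96, 76, 88, 132, 175, 178, 180, 179, 179, 179]
172 [113, 113, 113, 107, 107, 101, 92, 67, 72, 98, 109, 110, 111, 110, 108, 106] [179, 179, 179, 179, 176, 161, 105, 76, 82, 127, 173, 178, 179, 178, 180, 178]
174 [111, 107, 101, 89, 69, 53, 58, 62, 70, 97, 108, 108, 107, 107, 103, 101] [179, 179, 174, 163, 159, 139, 88, 74, 80, 123, 172, 179, 178, 179, 180, 180]
176 [73, 46, 50, 47, 52, 62, 64, 65, 66, 90, 103, 105, 105, 103, 99, 93] [161, 166, 144, 113, 99, 78, 72, 71, 77, 111, 158, 178, 179, 179, 178, 179]
```

The rod runs from (313.3,172) to (312.0,161), which matches the 1.60 prediction, so the clamp is locked. I'll re-centre the grip on the knob before swinging it back.

>>> {"fn": "apply_moves", "kwargs": {"steps": [0, 0, 0, 0, 0, 0, 0, 0, 0, 0, 0, 0, 0, 0, 0, 0, -0.1, -0.4, 0, 0, -0.21, -0.77, 0, 0, -0.21, -0.77, 0, 0, -0.21, -0.77, 0, 0], "jaw": 0}}

```text
clock: 20.0
position: [0.4647, -0.1078, 0.1731]
ee_rot: [-0.0, 0.796, 0.605, -0.0]
contact_force: [-0.3, -0.1, 0.3]
width: 0.0857
gripper_force: 0.0
```

>>> {"fn": "apply_moves", "kwargs": {"steps": [0, 0, 0, 0, 0, 0, 0, 0, 0, 0, 0, 0, 0, 0, 0, 0, 0, 0, 0, 0, 0, 0, 0, 0, 0, 0, 0, 0, 0, 0, 0, 0], "jaw": 255, "newtons": 45}}

```text
clock: 20.67
position: [0.4665, -0.1079, 0.1737]
ee_rot: [0.001, 0.796, 0.605, 0.001]
contact_force: [5.6, -0.8, -0.3]
width: 0.0274
gripper_force: 49.0
```

>>> {"fn": "apply_moves", "kwargs": {"steps": [-0.28, -1.0, 0.17, 0, -0.58, -2.09, 0.26, 0, -0.88, -3.19, 0.25, 0, -1.19, -4.28, 0.14, 0, -1.48, -5.35, -0.06, 0, -1.77, -6.4, -0.37, 0, -2.06, -7.43, -0.76, 0, -2.33, -8.41, -1.25, 0]}}

```text
clock: 21.33
position: [0.4423, -0.1927, 0.1611]
ee_rot: [0.001, 0.796, 0.605, 0.001]
contact_force: [4.5, 2.0, 3.6]
width: 0.0274
gripper_force: 51.7
```

>>> {"fn": "apply_moves", "kwargs": {"steps": [-0.31, -1.13, -0.7, 0, -0.6, -2.18, -1.52, 0, -0.87, -3.14, -2.45, 0, -1.11, -4.0, -3.48, 0, -1.32, -4.75, -4.59, 0, -1.49, -5.38, -5.78, 0, -1.63, -5.9, -7.03, 0, -1.74, -6.28, -8.34, 0]}}

```text
clock: 22.0
position: [0.424, -0.2564, 0.077]
ee_rot: [0.001, 0.796, 0.605, -0.0]
contact_force: [3.9, -0.6, 5.0]
width: 0.0275
gripper_force: 54.1
```

>>> {"fn": "apply_moves", "kwargs": {"steps": [-0.02, -0.09, -0.4, 0, -0.05, -0.18, -0.8, 0, -0.05, -0.18, -1.0, 0, -0.05, -0.18, -1.0, 0]}}

```text
clock: 22.33
position: [0.4235, -0.2583, 0.0671]
ee_rot: [0.001, 0.796, 0.606, -0.001]
contact_force: [1.5, -5.8, 4.1]
width: 0.0275
gripper_force: 54.2
```

Now release and retreat straight up, then check the final state.

>>> {"fn": "apply_moves", "kwargs": {"steps": [0, 0, 0, 0, 0, 0, 0, 0, 0, 0, 0, 0, 0, 0, 0, 0, 0, 0, 0, 0, 0, 0, 0, 0, 0, 0, 0, 0, 0, 0, 0, 0], "jaw": 0}}

```text
clock: 23.0
position: [0.4237, -0.2561, 0.0673]
ee_rot: [-0.0, 0.796, 0.606, -0.0]
contact_force: [0.7, -0.4, -0.1]
width: 0.0853
gripper_force: 0.0
```

>>> {"fn": "apply_moves", "kwargs": {"steps": [0, 0, 1.5, 0, 0, 0, 4, 0, 0, 0, 7, 0, 0, 0, 10, 0, 0, 0, 13, 0, 0, 0, 16, 0, 0, 0, 16, 0, 0, 0, 16, 0]}}

```text
clock: 23.67
position: [0.4246, -0.2569, 0.2293]
ee_rot: [0.002, 0.796, 0.605, 0.001]
contact_force: [-0.2, 0.4, -0.4]
width: 0.0856
gripper_force: 0.0
```

```bash
python3 - <<'E'
from h import *
s=snap('side'); t=snap('top'); h=cv2.cvtColor(s,cv2.COLOR_RGB2HSV)
def cen(lo,hi,r,img=h):
    m=cv2.inRange(img,lo,hi); k=np.zeros_like(m); k[r[0]:r[1],r[2]:r[3]]=255; ys,xs=np.where(m&k); return (len(xs),xs.mean().round(2),ys.mean().round(2)) if len(xs) else 0
print('knob',cen((0,120,60),(6,255,255),(130,190,325,370)),'was ~343.5,155.2')
print('orange',cen((8,150,60),(18,255,255),(185,225,275,312)))
print('brass',cen((19,110,100),(30,255,255),(193,209,283,300)))
for v in range(195,209): print(v,h[v,284:300,0].tolist(),h[v,284:300,2].tolist())
a=np.radians(-15.5);X=np.array([np.cos(a),np.sin(a),0]);Y=np.array([-X[1],X[0],0]);o=np.array([.483,-.0446,0])
print(proj('side',o+[0,0,.054]),proj('side',o+[0,0,.048]))
old=cv2.imread('pics/side0.png')[:,:,::-1]; print(get_state()['clock'],get_state()['contact_force'])
for n,(u,v) in dict(bottle=(131,262),tape=(204,205),wrench=(220,166),driver=(348,133),bowl=(278,122),weight=(196,360),blue=(209,280)).items():
    A=old[v-12:v+12,u-14:u+14].astype(int);B=s[v-12:v+12,u-14:u+14].astype(int); print(n,np.abs(A-B).mean().round(1))
E
```

```text
knob (59, np.float64(343.32), np.float64(155.58)) was ~343.5,155.2
orange (320, np.float64(291.41), np.float64(204.79))
brass (18, np.float64(291.83), np.float64(201.67))
195 [24, 21, 16, 13, 13, 14, 14, 14, 12, 9, 7, 6, 6, 5, 5, 7] [142, 129, 121, 137, 163, 175, 177, 174, 162, 143, 126, 123, 124, 126, 122, 109]
196 [18, 14, 14, 14, 14, 14, 14, 14, 14, 13, 11, 8, 6, 6, 6, 6] [115, 128, 157, 167, 177, 177, 178, 178, 174, 167, 145, 133, 124, 123, 125, 122]
197 [13, 13, 14, 14, 14, 14, 14, 14, 14, 13, 13, 12, 9, 6, 6, 5] [136, 162, 175, 178, 178, 177, 178, 176, 171, 164, 169, 161, 143, 126, 124, 124]
198 [14, 14, 14, 14, 14, 14, 14, 13, 14, 14, 13, 14, 12, 9, 7, 6] [168, 176, 177, 179, 177, 178, 174, 164, 143, 156, 173, 173, 164, 143, 125, 124]
199 [14, 14, 14, 14, 14, 14, 15, 16, 16, 15, 14, 14, 14, 13, 11, 8] [178, 178, 177, 178, 176, 165, 145, 144, 130, 132, 152, 173, 174, 165, 149, 132]
200 [14, 14, 14, 14, 13, 16, 20, 19, 19, 18, 16, 14, 14, 14, 13, 11] [178, 179, 177, 174, 163, 138, 160, 166, 164, 156, 141, 152, 171, 170, 165, 151]
201 [14, 14, 14, 13, 14, 17, 20, 20, 20, 20, 19, 
[... 683 characters left out ...]
 177, 178, 175]
206 [5, 6, 10, 13, 13, 14, 13, 14, 14, 14, 14, 14, 14, 14, 14, 14] [142, 135, 106, 103, 122, 153, 159, 169, 172, 175, 178, 177, 178, 177, 173, 160]
207 [5, 5, 6, 10, 13, 13, 13, 14, 14, 14, 14, 14, 14, 14, 13, 13] [145, 147, 131, 105, 98, 119, 147, 171, 178, 178, 176, 177, 176, 169, 151, 116]
208 [5, 5, 5, 6, 10, 12, 13, 13, 14, 14, 14, 14, 14, 14, 13, 13] [127, 146, 145, 129, 103, 98, 118, 149, 172, 176, 178, 174, 162, 129, 107, 88]
(np.float64(291.47463078139305), np.float64(200.66464979035987)) (np.float64(291.3687809570725), np.float64(202.05039569932205))
23.7667 [ 0.79100283  0.54152077 -0.06750031]
bottle 5.3
tape 6.4
wrench 7.0
driver 6.9
bowl 5.1
weight 6.4
blue 20.0
```

```bash
python3 -c "
from rig import *
print(sign_off())"
```

```text
the job is handed in; nothing more can be done
None
```

The job is handed in at about 24 s of the 72 s allowed; sign-off gave no verdict. By my last measurements, the block is home in the nest with its button pressed flush, the clamp is fully open and the gripper is clear. The blue block was in place when last seen clearly; my final image comparison for it was inconclusive. The other loose items look unmoved.

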